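# Unclip the label carrier from its dock

### The job

On the bench labeller, slide the small roll of labels straight up off the carrier's stub spindle and lay it flat in the shallow steel tray without dropping it. Then pinch the two side catches of the carrier fully in, lift the carrier out of its dock and finish while still holding it by the pinched catches, upright and still, its underside at least 10 cm above the bench. Leave everything else on the bench where it is.

Things in the scene. Friction and masses are not known exactly. Their poses are not given: they have to be found in the camera images.
- dock: White dock fixed to the bench, on its left or right: base plate 150 x 100 mm, 6 mm thick, and a housing 45 mm high at x = 60 to 90 mm. Origin on the bench under the middle of the carrier's seat; z up, yaw within 0.5 rad. Low guides (tops 18 mm up) give the carrier 2 mm play; two steel lips at y = +-30 to +-44 mm, x within +-16 mm, tops 19 mm up, hold down the carrier's hooks.
- carrier: Grey plastic label carrier (cassette), loose but locked in the dock by its catches; 0.2 kg, 90 (x) by 44 (y) by 40 mm high, waist 28 mm wide between the catches. Origin at the centre of its underside, z up; in the dock it is 6 mm above the bench, axes along the dock's. On its top a square boss, 32 mm wide, reaches z = 44 mm, and an 18 mm thick stub spindle goes on to z = 68 mm.
- catch_a (a joint): Travel of the catch on the carrier's +y side, m: 0 at rest (out, locked), 0.006 fully pinched in (towards the carrier's middle, its stop). Sprung: about 3 N to start moving, 7 N at the stop. The hook clears the dock's lip from 0.003 on; pinched fully in, both stops are solid and the carrier can be carried by them.
- catch_b (a joint): The same for the catch on the carrier's -y side.
- catch_a_pad (a point): Point on the outer face of the +y catch, at carrier z = 30 mm, y = 28 mm at rest. The catch is an upright ribbed plate, 28 mm long along x, 5 mm thick, top at z = 42 mm. The two faces are 56 mm apart at rest, 44 mm pinched. The dock's lips lie beside them, so fingers stay above carrier z = 14 mm. Until it is off, the roll overhangs the catches by 4 mm and blocks fingers from above.
- catch_b_pad (a point): The same point on the -y catch (y = -28 mm at rest).
- roll: Small roll of white paper labels on the carrier's spindle: ring of 64 mm outer diameter, 24 mm bore (3 mm play all round the spindle), 22 mm high, about 60 g. Origin at the centre of its underside, z along its axis, up at the start; the underside starts 50 mm above the bench, resting on the carrier's boss. It must rise about 25 mm to clear the spindle.
- tray: Shallow open steel tray fixed on the bench, 140 x 140 mm, 12 mm high, walls and floor 4 mm thick. Origin at the centre of its underside. Its place and yaw vary; it is on the side of the bench where the dock is not.
- tray_in (a point): Centre of the tray's inner floor, 4 mm above the bench.
- dishes: Bystander: two stacked clear culture dishes, 56 mm diameter, 30 mm high, between the dock and the tray. Origin at its underside's centre, as for all the bystanders.
- spare_roll: Bystander: a larger spare roll of labels lying flat on the bench, 90 mm diameter, 30 mm high, beyond the dishes.
- flask: Bystander: clear culture flask lying flat with a red cap, 112 mm long, 55 mm wide, 32 mm high, on the left.
- timer: Bystander: white lab timer, 50 x 60 x 18 mm, near the robot in the middle.
- beaker: Bystander: glass beaker, 68 mm diameter, 85 mm high, on the right.
There are look-alikes about, which are no part of the job. Leave any brown or red look-alike of the carrier alone. Leave any green look-alike of the roll alone.

How it is judged:
By the outcome, as a careful person would: the job done as asked, in the order asked, and still so for the second after the job is handed in, while the arm keeps its last pose, push and grip.
It also fails if it takes over 54 s, if anything falls off the work surface, if the arm or the gripper's body presses on something with over 40 N, if the wrist force passes 120 N, or if a joint passes its speed limit or range.

### The arm

A 7-joint arm with a two-finger parallel gripper is mounted at the origin on the work surface. World frame = base frame: x ahead of the robot, y to its left, z up, the work surface at z = 0. Lengths are in m, angles in rad, forces in N, time in s.
With the tool pointing down it reaches from about 0.35 to 0.9 m from the base axis. Payload 8.1 kg.
Tool frame: the origin (TCP) lies on the centre line of the jaws, within the pads' length; the fingertips stand 14 mm ahead of it and the grasp point (between the pads) lies 5 mm behind it; x points along the fingers, y is the direction in which the jaws open and shut, and the axes are right-handed (so a half turn about x gives the same grasp; the last joint's range is limited). The gripper opens to 85 mm and grips with 20 to 120 N. Pads are 22 mm wide; open, the fingers measure 114 mm over their backs; the gripper's body (76 mm by 85 mm) begins 54 mm behind the grasp point. The pads swing forward as they close: fully open they stand 13 mm farther back than shut.
Start: joints at [1.098, 0.434, 0.025, 1.573, -0.012, 1.134, -0.075], TCP at [0.226, -0.583, 0.245] pointing down, gripper open.
Joint ranges: [-2.62, 2.62], [-0.44, 2.09], [-1.27, 1.32], [0.08, 2.57], [-1.32, 4.46], [0.12, 2], [-2.74, 2.74]. Speed limits (rad/s): [2.22, 2.22, 3.01, 3.01, 3.14, 3.14, 3.14].

### API

Orientations are given as a rotation vector (axis times angle).
In Python, from plant import manip, imaging, search_frame, regions_of gives the robot as it stands. The module is installed in compiled form; this text tells all that it offers.
- The arm moves only by the tool arm_command, never from a script. Its argument "steps" is a list of rows, each a list of 5 numbers: the opening, from 0 (shut) to 1 (fully open), then the shift along the tool's x, y, z in mm, then the turn about the tool's x in degrees. In form: [[jaw, x, y, z, spin], ...]. A call has exactly 10 rows; each row shifts and turns the commanded pose from where the row before left it, along the tool's axes as they then stand; what a row does not reach is not made up. A row lasts 1/12 s, in which the tool goes at most 41.7 mm and 7.16 degrees, less where a joint would pass 70% of its speed; a pose out of reach is approached as far as the arm can. A call is refused whole if a number of a shift passes 41.7 or a number of a turn 7.16, either way. A call with a gripper value outside its range is refused whole. The fingers move at their own pace and stop on an object; the grip force is fixed at half the most. Time passes only in rows, so rows that do not move let the fingers close, or fill a call up. It gives the time, the measured TCP pose, the force and the opening at its end, in the units of the state.
- manip.sense(): the state, without advancing time (a new reading comes with each control period).
- imaging.camera(name): name is "scene" or "top" or "wrist"; returns the picture (400x640x3 uint8, blue, green, red); there is no depth.
- imaging.camera_params(name): a dict with "fx", "fy", "cx", "cy" (pixels), "k1" (the pictures are not rectified: a ray, as slopes to the right and down, at radius r is drawn at 1 + k1 r^2 times it, then the intrinsics apply), "camera_from_world" (4x4, takes a point from world to camera coordinates). Camera axes: x right, y down, z forward; pixel columns grow to the right and rows downward; lengths in m; the calibration is good to about 2 mm. A picture is of the moment at which its call begins: read the wrist's pose just before it. camera_params takes no time and is no camera call; for the wrist camera it gives the pose at the moment of the call.
- manip.sign_off(): hands the job in, once; it reports no verdict.
Trained networks look in the newest picture that a camera, given by its name, has taken for a name from the list of things; names that differ only in an ending like _2 or _b are one class to them, and where a whole thing is asked for, a point or a joint stands for the part that bears it (a point fixed in the world has none). Each returns a list of dicts, best first, with "p" (0 to 1); they miss things now and then, are a little off and sometimes report something else, mostly with a low value. They report only what shows in the picture. A call takes as long as a camera call. They do not tell look-alikes from the thing itself.
- search_frame(camera, label): "bbox" ([centre column, centre row, width, height] in pixels, round what is visible of it).
- regions_of(camera, label): "mask" (400x640 bool, what is visible of it) and "bbox" ([centre column, centre row, width, height] in pixels, round what is visible of it).
The state is a dict: "time": time; "qpos": joint angles; "dq": joint speeds; "joint_torque": joint torques, N m; "position": TCP position; "orientation": TCP orientation; "force": force on the tool from outside, world axes, zero at the start; "torque": the same for the moment, N m; "width": opening from 0.0 (shut) to 1.0 (fully open).
Only numpy, scipy, OpenCV 4.12 (cv2) and the standard library are available. Lean on these libraries where they do the work, as an engineer would, in place of code of your own. Each camera call takes 0.05 s, during which the arm holds its last target. There are 200 camera calls.

## Working session

There is one attempt and no reset: what is moved stays moved. The work goes in short steps, Python scripts to look and compute and a tool call to move; the robot and the scene stay as the last step left them, time stands still between calls to the robot, and variables do not carry over. Pictures are saved under pics/ and viewed, about 8 in all and at most 12, crops included, and the job is handed in when it is done.

Besides the shell and the picture viewer there is one more tool, called in YAML: its name, and indented under it one key for each argument. arm_command: Moves the arm, as the interface text tells. Its arguments: {"type":"object","properties":{"steps":{"type":"array","items":{"type":"array","items":{"type":"number"}}}},"required":["steps"]}

```bash
mkdir -p pics
cat > h.py <<'E'
import numpy as np, cv2
from scipy.spatial.transform import Rotation as R
from plant import manip, imaging, search_frame, regions_of
def ray(P,u,v):
    d=np.array([(u-P["cx"])/P["fx"],(v-P["cy"])/P["fy"]]); s=d.copy()
    for _ in range(20): s=d/(1+P["k1"]*(s@s))
    T=np.array(P["camera_from_world"]); Rm=T[:3,:3]; c=-Rm.T@T[:3,3]
    return c,Rm.T@np.array([s[0],s[1],1])
def at_z(P,u,v,z):
    c,r=ray(P,u,v); return c+r*(z-c[2])/r[2]
def proj(P,X):
    T=np.array(P["camera_from_world"]); p=T[:3,:3]@np.array(X)+T[:3,3]; s=p[:2]/p[2]; s=s*(1+P["k1"]*(s@s))
    return np.array([s[0]*P["fx"]+P["cx"],s[1]*P["fy"]+P["cy"]])
def to_tool(X):
    s=manip.sense(); Rm=R.from_rotvec(s["orientation"]).as_matrix()
    return Rm.T@(np.array(X)-s["position"])*1000
E
python3 - <<'E'
from h import *
np.set_printoptions(precision=3,suppress=True)
s=manip.sense(); print(s["time"],s["position"],s["width"]); print(R.from_rotvec(s["orientation"]).as_matrix())
for c in ["top","scene"]:
    im=imaging.camera(c); cv2.imwrite(f"pics/{c}0.png",im); P=imaging.camera_params(c)
    T=np.array(P["camera_from_world"]);print(c,-T[:3,:3].T@T[:3,3],P["fx"])
    for l in (["roll","carrier","tray","dock"] if c=="top" else []):
        for d in regions_of(c,l): 
            m=d["mask"].astype(np.uint8); print(l,round(d["p"],2),np.round(d["bbox"]),np.round(cv2.minAreaRect(cv2.findNonZero(m)),1) if 0 else cv2.minAreaRect(cv2.findNonZero(m)) if m.any() else None)
E
```

```text
0.0 [ 0.226 -0.582  0.245] 0.9995451976431494
[[-0.001  0.361 -0.932]
 [ 0.001 -0.932 -0.361]
 [-1.    -0.002  0.   ]]
top [ 0.395 -0.013  1.005] 409.7591032520649
roll 0.71 [409. 207.  28.  29.] ((409.5, 207.0), (26.0, 27.0), 90.0)
roll 0.68 [361. 264.  30.  29.] ((358.0, 263.0), (26.0, 26.0), 90.0)
roll 0.38 [149. 229.  49.  27.] ((148.56787109375, 229.45086669921875), (47.713134765625, 23.619579315185547), 9.090276718139648)
carrier 0.78 [409. 207.  33.  39.] ((407.33807373046875, 208.83560180664062), (18.849475860595703, 37.97843551635742), 25.76932716369629)
carrier 0.73 [450. 129.  25.  37.] ((447.5, 128.5), (39.0, 27.0), 90.0)
tray 0.83 [230. 233.  65.  65.] ((230.86936950683594, 233.6696319580078), (58.650054931640625, 57.23766326904297), 11.040940284729004)
dock 0.76 [409. 205.  62.  71.] ((408.77288818359375, 202.77951049804688), (43.44829559326172, 63.203590393066406), 25.709957122802734)
scene [1.6   0.116 1.048] 472.22052986315634
```

View pics/top0.png

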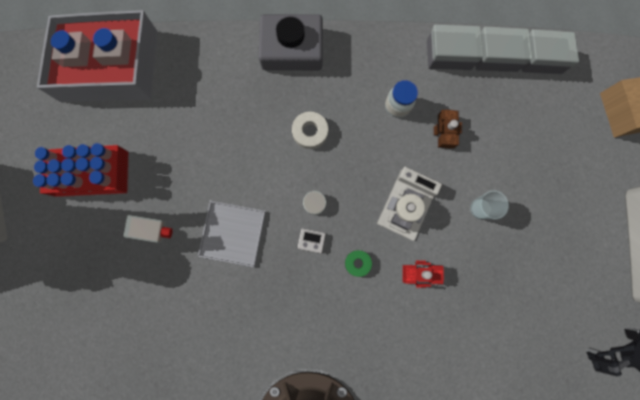

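View pics/scene0.png

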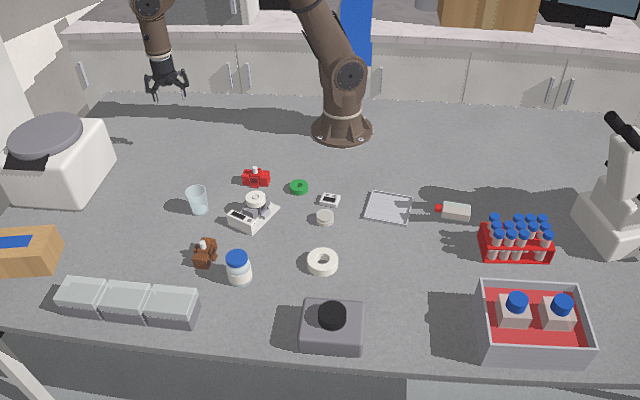

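Candidates in the top picture:
- **Roll:** the white one on the dock at (410,207). Not the green ring (358,264) or the larger spare roll (310,129).
- **Carrier:** the grey one in the dock at (408,208). Not the brown (449,128) or the red (424,274).
- **Tray:** at (232,234).

I choose the white roll on the grey carrier, and check it in a close crop.

Run:
```python
from h import *
np.set_printoptions(precision=4,suppress=True)
im=cv2.imread("pics/top0.png");P=imaging.camera_params("top")
cv2.imwrite("pics/crop.png",cv2.resize(im[155:255,350:470],None,fx=6,fy=6,interpolation=cv2.INTER_CUBIC))
print("roll",at_z(P,410,207,.068),"seat-ish",at_z(P,408,208,.04))
print("tray",at_z(P,230.9,233.7,.010))
for n,u,v in [("brown",449,128),("red",424,274),("beaker",493,206),("dishes",314,203),("timer",312,240),("green",358,264)]: print(n,at_z(P,u,v,.03))
```

```text
roll [ 0.5088 -0.2319  0.068 ] seat-ish [ 0.5098 -0.2335  0.04  ]
tray [0.4476 0.1929 0.01  ]
brown [ 0.7131 -0.3457  0.03  ]
red [ 0.3535 -0.271   0.03  ]
beaker [ 0.5169 -0.4477  0.03  ]
dishes [ 0.5217 -0.0091  0.03  ]
timer [ 0.4332 -0.005   0.03  ]
green [ 0.3771 -0.114   0.03  ]
```

View pics/crop.png

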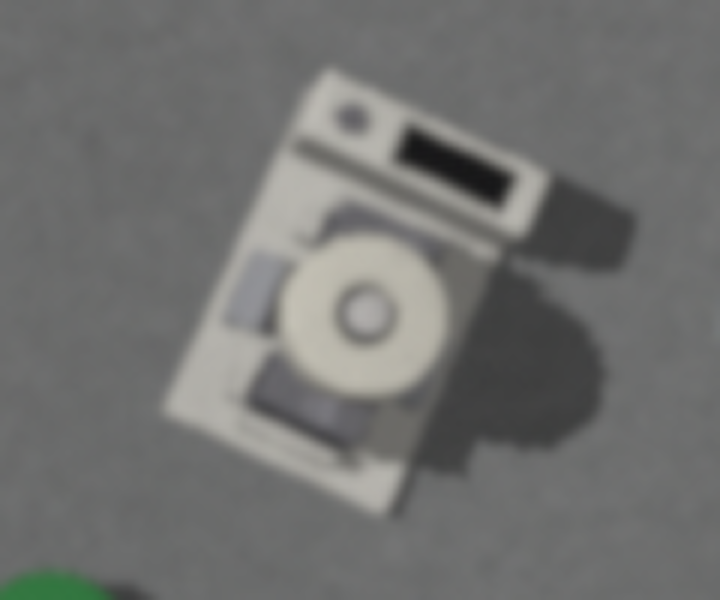

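The crop shows the cream-white roll (365,315) on the grey carrier in the white dock, with the housing to the upper right. The base edge gives a yaw of about -0.45. This is the right roll, so I set out.

arm_command:
  steps:
    - [1, 0, -16, -28, 0]
    - [1, 0, -16, -28, 0]
    - [1, 0, -16, -28, 0]
    - [1, 0, -16, -28, 0]
    - [1, 0, -16, -28, 0]
    - [1, 0, -16, -28, 0]
    - [1, 0, -16, -28, 0]
    - [1, 0, -16, -28, 0]
    - [1, 0, -16, -28, 0]
    - [1, 0, -16, -28, 0]

```text
time: 1.13
position: [0.4299, -0.3311, 0.2455]
orientation: [2.02, 0.377, -2.019]
force: [0.1, -0.5, 0.3]
width: 1.001
```

arm_command:
  steps:
    - [1, 0, -16, -28, 0]
    - [1, 0, -16, -28, 0]
    - [1, 0, -16, -28, 0]
    - [1, 0, -16, -28, 0]
    - [1, 0, 0, 0, 7]
    - [1, 0, 0, 0, 7]
    - [1, 0, 0, 0, 7]
    - [1, 0, 0, 0, 7]
    - [1, 0, 0, 0, 7]
    - [1, 0, 0, 0, 7]

```text
time: 1.97
position: [0.5104, -0.2322, 0.2453]
orientation: [-2.02, 0.377, 2.02]
force: [-0.5, 0.1, -1.0]
width: 0.997
```

arm_command:
  steps:
    - [1, 5, 0, 0, 5]
    - [1, 5, 0, 0, 0]
    - [1, 5, 0, 0, 0]
    - [1, 5, 0, 0, 0]
    - [1, 0, 0, 0, 0]
    - [1, 0, 0, 0, 0]
    - [1, 0, 0, 0, 0]
    - [1, 0, 0, 0, 0]
    - [1, 0, 0, 0, 0]
    - [1, 0, 0, 0, 0]

```text
time: 2.8
position: [0.5106, -0.2323, 0.2255]
orientation: [-1.972, 0.452, 1.971]
force: [-0.2, -0.4, 0.3]
width: 0.997
```

```bash
cat > look.py <<'E'
from h import *
import sys
np.set_printoptions(precision=4,suppress=True)
s=manip.sense(); Rm=R.from_rotvec(s["orientation"]).as_matrix(); print(s["time"],s["position"],s["width"],s["force"]); print(Rm)
P=imaging.camera_params("wrist"); im=imaging.camera("wrist"); cv2.imwrite(f"pics/{sys.argv[1]}.png",im)
for l,z in [a.split(":") for a in sys.argv[2:]]:
    for d in regions_of("wrist",l):
        m=d["mask"].astype(np.uint8)
        if not m.any(): continue
        cs=max(cv2.findContours(m,0,2)[0],key=cv2.contourArea)
        w=np.array([at_z(P,*p[0],float(z))[:2] for p in cs],np.float32)
        print(l,round(d["p"],2),np.round(d["bbox"]),"world minrect",cv2.minAreaRect(w),"circ",cv2.minEnclosingCircle(w))
E
python3 look.py w1 roll:.072 carrier:.046 dock:.03
```

```text
2.8 [ 0.5106 -0.2323  0.2255] 0.9970891485201648 [-0.1613 -0.4048  0.2927]
[[ 0.0004 -0.4353 -0.9003]
 [-0.0002 -0.9003  0.4353]
 [-1.     -0.     -0.0004]]
roll 0.85 [321. 189.  56.  60.] world minrect ((0.5117568373680115, -0.2361578643321991), (0.0637679323554039, 0.06500070542097092), 19.640871047973633) circ ((0.5121031999588013, -0.23547372221946716), 0.03380284458398819)
roll 0.61 [286. 286.  48.  40.] world minrect ((0.41666415333747864, -0.14527484774589539), (0.05393504723906517, 0.06229680776596069), 64.28521728515625) circ ((0.4166945815086365, -0.14521163702011108), 0.03239841014146805)
carrier 0.9 [322. 179.  37.  80.] world minrect ((0.5439746379852295, -0.2529550790786743), (0.04352260380983353, 0.024254966527223587), 60.226654052734375) circ ((0.5415287613868713, -0.25155583024024963), 0.02326619252562523)
carrier 0.7 [397. 265.  77.  59.] world minrect ((0.37299269437789917, -0.2729552686214447), (0.08887076377868652, 0.08135829865932465), 89.81942749023438) circ ((0.36979439854621887, -0.27236655354499817), 0.051874902099370956)
carrier 0.43 [338.   3.  22.   6.] world minrect ((0.6632618308067322, -0.32661303877830505), (0.0172278955578804, 0.005887140985578299), 64.41277313232422) circ ((0.66478431224823, -0.3273398280143738), 0.008786988444626331)
dock 0.65 [321. 158.  95. 121.] world minrect ((0.5302233099937439, -0.24464347958564758), (0.10435143113136292, 0.1415090262889862), 64.33047485351562) circ ((0.530689537525177, -0.24565576016902924), 0.08469035476446152)
dock 0.4 [491.  99. 102.  79.] world minrect ((0.5038985013961792, -0.44636258482933044), (0.11178776621818542, 0.07893212139606476), 82.88803100585938) circ ((0.5048237442970276, -0.44504213333129883), 0.05759812518954277)
```

View pics/w1.png

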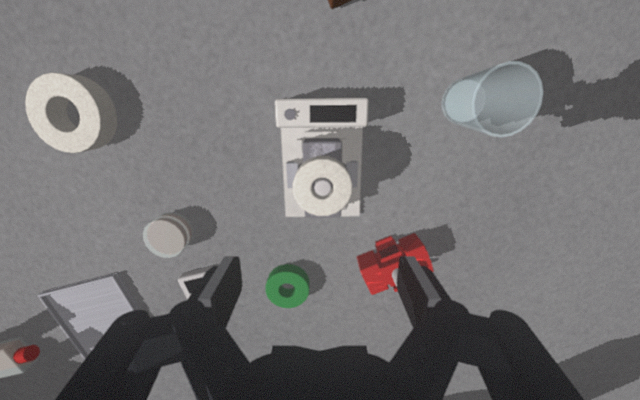

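The wrist view confirms the roll at (321,189) at about (0.511,-0.235). The dock yaw is -25.7°, which matches the jaws. I go down to TCP z of about 0.066 and grip.

arm_command:
  steps:
    - [1, 20, 2, -1, 0]
    - [1, 25, 0, 0, 0]
    - [1, 25, 0, 0, 0]
    - [1, 25, 0, 0, 0]
    - [1, 25, 0, 0, 0]
    - [1, 20, 0, 0, 0]
    - [1, 12, 0, 0, 0]
    - [1, 8, 0, 0, 0]
    - [1, 0, 0, 0, 0]
    - [1, 0, 0, 0, 0]

```text
time: 3.83
position: [0.5106, -0.2346, 0.0655]
orientation: [-1.971, 0.452, 1.971]
force: [0.0, 0.1, -0.3]
width: 1.0
```

arm_command:
  steps:
    - [0.9, 0, 0, 0, 0]
    - [0.8, 0, 0, 0, 0]
    - [0.7, 0, 0, 0, 0]
    - [0.6, 0, 0, 0, 0]
    - [0.5, 0, 0, 0, 0]
    - [0.5, 0, 0, 0, 0]
    - [0.5, 0, 0, 0, 0]
    - [0.5, 0, 0, 0, 0]
    - [0.5, 0, 0, 0, 0]
    - [0.5, 0, 0, 0, 0]

```text
time: 4.67
position: [0.5112, -0.2348, 0.0672]
orientation: [-1.974, 0.452, 1.969]
force: [-2.2, 0.2, 11.8]
width: 0.723
```

```bash
python3 look.py w2; python3 -c "
from h import *
cv2.imwrite('pics/s2.png',cv2.resize(imaging.camera('scene')[120:270,180:340],None,fx=5,fy=4*1.0,interpolation=2))"
```

```text
4.6667 [ 0.5112 -0.2348  0.0672] 0.722823181743642 [-2.1512  0.24   11.8124]
[[ 0.0023 -0.4354 -0.9002]
 [-0.0009 -0.9002  0.4354]
 [-1.     -0.0002 -0.0024]]
```

View pics/w2.png

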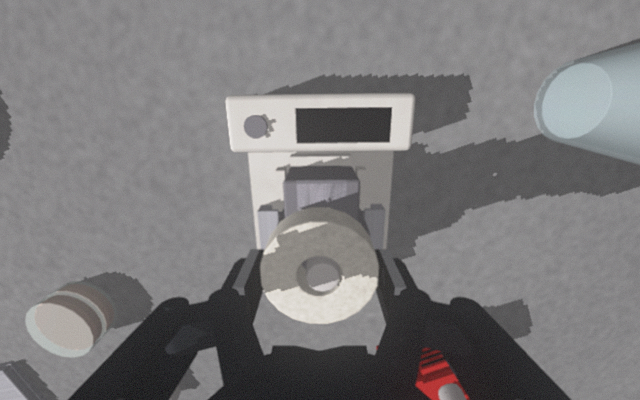

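The jaws are on the roll at (320,272), stopped at 0.72 opening. The swinging pads press it down slightly (12 N). I lift straight up.

arm_command:
  steps:
    - [0.5, -3, 0, 0, 0]
    - [0.5, -4, 0, 0, 0]
    - [0.5, -6, 0, 0, 0]
    - [0.5, -8, 0, 0, 0]
    - [0.5, -10, 0, 0, 0]
    - [0.5, -14, 0, 0, 0]
    - [0.5, -18, 0, 0, 0]
    - [0.5, -18, 0, 0, 0]
    - [0.5, -18, 0, 0, 0]
    - [0.5, 0, 0, 0, 0]

```text
time: 5.6
position: [0.5124, -0.2353, 0.1686]
orientation: [-1.978, 0.453, 1.965]
force: [0.8, -1.3, -0.1]
width: 0.724
```

```bash
python3 look.py w3 roll:.166; python3 -c "
from h import *
cv2.imwrite('pics/s3.png',cv2.resize(imaging.camera('scene')[80:260,170:350],None,fx=3.3,fy=3.3,interpolation=2))"
```

```text
5.6 [ 0.5124 -0.2353  0.1686] 0.7244375178901452 [ 0.77   -1.3205 -0.1313]
[[ 0.0058 -0.4356 -0.9001]
 [-0.0021 -0.9001  0.4356]
 [-1.     -0.0006 -0.0061]]
roll 0.9 [320. 268. 116. 115.] world minrect ((0.511523425579071, -0.23459824919700623), (0.06469010561704636, 0.07327871024608612), 68.00308227539062) circ ((0.5114320516586304, -0.23539866507053375), 0.03703472018241882)
roll 0.84 [279. 318.  56.  44.] world minrect ((0.49012356996536255, -0.1955805867910385), (0.03312839940190315, 0.023639777675271034), 22.045591354370117) circ ((0.49200791120529175, -0.19943776726722717), 0.017714446410536766)
```

View pics/s3.png

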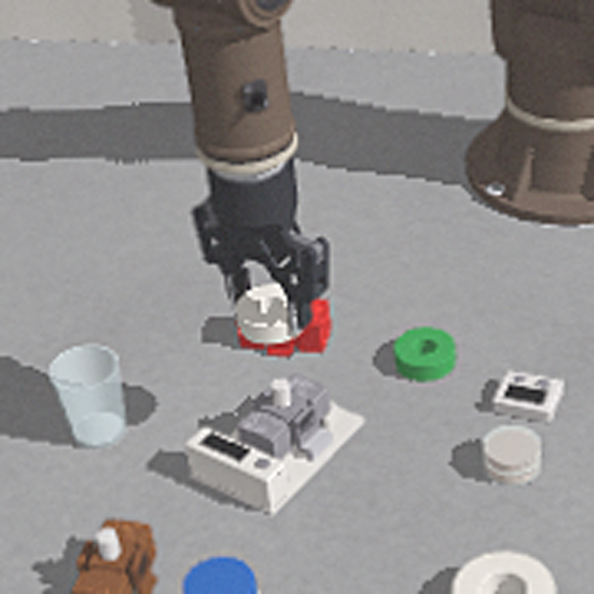

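The roll is held clear of the spindle, and the carrier is still seated in the dock. I carry the roll to the tray.

arm_command:
  steps:
    - [0.5, 0, -15, 10, 0]
    - [0.5, 0, -27, 19, 0]
    - [0.5, 0, -27, 19, 0]
    - [0.5, 0, -27, 19, 0]
    - [0.5, 0, -27, 19, 0]
    - [0.5, 0, -27, 19, 0]
    - [0.5, 0, -27, 19, 0]
    - [0.5, 0, -27, 19, 0]
    - [0.5, 0, -27, 19, 0]
    - [0.5, 0, -27, 19, 0]

```text
time: 6.58
position: [0.4587, 0.0779, 0.1636]
orientation: [-1.97, 0.453, 1.973]
force: [1.0, 1.3, -0.6]
width: 0.724
```

arm_command:
  steps:
    - [0.5, 0, -27, 19, 0]
    - [0.5, 0, -27, 19, 0]
    - [0.5, 0, -27, 18, 0]
    - [0.5, 0, -18, 8, 0]
    - [0.5, 20, 0, 0, 0]
    - [0.5, 20, 0, 0, 0]
    - [0.5, 20, 0, 0, 0]
    - [0.5, 15, 0, 0, 0]
    - [0.5, 0, 0, 0, 0]
    - [0.5, 0, 0, 0, 0]

```text
time: 7.42
position: [0.4444, 0.1931, 0.0884]
orientation: [-1.97, 0.454, 1.975]
force: [0.1, 0.7, 0.0]
width: 0.718
```

```bash
python3 look.py w4 tray:.010; python3 -c "
from h import *
print(to_tool([.4476,.193,.02]))"
```

```text
7.4167 [0.4444 0.1931 0.0884] 0.7183354771211259 [0.0728 0.7109 0.0202]
[[-0.0029 -0.4354 -0.9002]
 [-0.0015 -0.9002  0.4354]
 [-1.      0.0026  0.0019]]
tray 0.65 [311. 185. 215. 179.] world minrect ((0.4514085650444031, 0.18958395719528198), (0.14092682301998138, 0.14032596349716187), 79.89041137695312) circ ((0.45118486881256104, 0.18966248631477356), 0.09800030291080475)
[69.78919336 -0.23605987 -2.0647174 ]
```

View pics/w4.png

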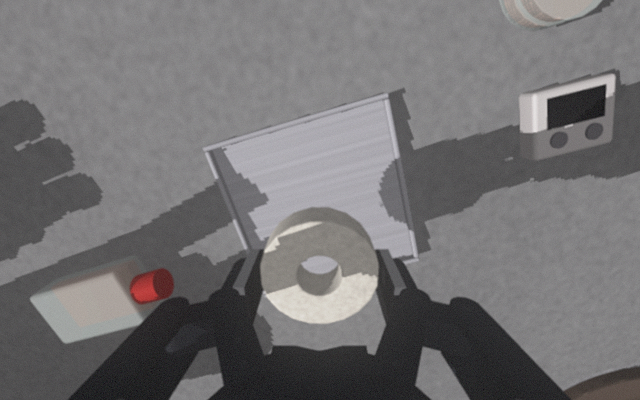

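The roll is over the tray: roll at (320,265), tray centre about 5 mm further along. I descend to just above the floor, then go slowly.

arm_command:
  steps:
    - [0.5, 12, 0, -5, 0]
    - [0.5, 14, 0, 0, 0]
    - [0.5, 14, 0, 0, 0]
    - [0.5, 10, 0, 0, 0]
    - [0.5, 8, 0, 0, 0]
    - [0.5, 4, 0, 0, 0]
    - [0.5, 2, 0, 0, 0]
    - [0.5, 1, 0, 0, 0]
    - [0.5, 0, 0, 0, 0]
    - [0.5, 0, 0, 0, 0]

```text
time: 8.35
position: [0.4502, 0.1915, 0.0247]
orientation: [-1.972, 0.451, 1.971]
force: [0.9, 1.0, -0.7]
width: 0.722
```

arm_command:
  steps:
    - [0.5, 1, 0, 0, 0]
    - [0.5, 1, 0, 0, 0]
    - [0.5, 0.5, 0, 0, 0]
    - [0.5, 0.5, 0, 0, 0]
    - [0.5, 0.5, 0, 0, 0]
    - [0.5, 0, 0, 0, 0]
    - [0.5, 0, 0, 0, 0]
    - [0.5, 0, 0, 0, 0]
    - [0.5, 0, 0, 0, 0]
    - [0.5, 0, 0, 0, 0]

```text
time: 9.18
position: [0.4499, 0.1914, 0.0212]
orientation: [-1.972, 0.452, 1.971]
force: [-1.9, 0.0, 6.9]
width: 0.72
```

There is 7 N of floor contact. I release and retreat.

arm_command:
  steps:
    - [0.76, 0, 0, 0, 0]
    - [0.8, 0, 0, 0, 0]
    - [0.84, 0, 0, 0, 0]
    - [0.88, 0, 0, 0, 0]
    - [0.92, 0, 0, 0, 0]
    - [0.92, 0, 0, 0, 0]
    - [0.92, 0, 0, 0, 0]
    - [0.92, -5, 0, 0, 0]
    - [0.92, -10, 0, 0, 0]
    - [0.92, -20, 0, 0, 0]

```text
time: 10.02
position: [0.4488, 0.1909, 0.0554]
orientation: [-1.97, 0.454, 1.975]
force: [0.7, -0.5, 0.6]
width: 0.918
```

arm_command:
  steps:
    - [1, -30, 0, 0, 0]
    - [1, -30, 0, 0, 0]
    - [1, -30, 0, 0, 0]
    - [1, -20, 0, 0, 0]
    - [1, -10, 15, -10, 0]
    - [1, 0, 27, -19, 0]
    - [1, 0, 27, -19, 0]
    - [1, 0, 27, -19, 0]
    - [1, 0, 27, -19, 0]
    - [1, 0, 27, -19, 0]

```text
time: 10.85
position: [0.479, 0.0091, 0.177]
orientation: [-1.972, 0.451, 1.97]
force: [0.5, 0.1, 0.1]
width: 1.002
```

arm_command:
  steps:
    - [1, 0, 27, -19, 0]
    - [1, 0, 27, -19, 0]
    - [1, 0, 27, -19, 0]
    - [1, 0, 27, -19, 0]
    - [1, 0, 27, -19, 0]
    - [1, 0, 27, -19, 0]
    - [1, 0, 27, -19, 0]
    - [1, 0, 18, -12, 0]
    - [1, 0, 0, 0, 0]
    - [1, 0, 0, 0, 0]

```text
time: 11.68
position: [0.5191, -0.2401, 0.1765]
orientation: [-1.97, 0.454, 1.969]
force: [0.6, 0.5, -0.5]
width: 1.002
```

```bash
python3 look.py w5 carrier:.050 dock:.03
python3 - <<'E'
from h import *
P=imaging.camera_params("top");im=imaging.camera("top")
for d in regions_of("top","roll"):
    print(d["p"],d["bbox"],at_z(P,*d["bbox"][:2],.02))
w=cv2.imread("pics/w5.png")[80:300,200:440]
cv2.imwrite("pics/c5.png",np.hstack([cv2.resize(im[190:280,190:280],(400,500),interpolation=2)[:, :300],cv2.resize(w,(480,500),interpolation=2)]))
E
```

```text
11.6833 [ 0.5191 -0.2401  0.1765] 1.0016406800556297 [ 0.5553  0.4962 -0.5464]
[[ 0.0004 -0.438  -0.899 ]
 [-0.0002 -0.899   0.438 ]
 [-1.     -0.     -0.0004]]
carrier 0.81 [396. 294.  73.  68.] world minrect ((0.3800159990787506, -0.25304579734802246), (0.046794403344392776, 0.08910375088453293), 80.2599105834961) circ ((0.3778170049190521, -0.26446419954299927), 0.04576866328716278)
carrier 0.72 [319. 200.  58.  88.] world minrect ((0.5151321291923523, -0.23787474632263184), (0.05571328103542328, 0.09501583129167557), 65.96113586425781) circ ((0.515012264251709, -0.2383858561515808), 0.0501670241355896)
carrier 0.5 [332.   3.  16.   2.] world minrect ((0.6610187888145447, -0.32216209173202515), (0.010285990312695503, 0.002777885878458619), 64.20589447021484) circ ((0.6622693538665771, -0.32276642322540283), 0.005242995452135801)
dock 0.56 [318. 175. 106. 134.] world minrect ((0.5312694907188416, -0.24533838033676147), (0.10415398329496384, 0.13899864256381989), 64.1590576171875) circ ((0.5323818922042847, -0.24652878940105438), 0.08302239328622818)
0.93 [228.8, 233.6, 25.7, 25.3] [0.44726044 0.19591921 0.02      ]
0.8 [359.8, 262.8, 30.0, 32.0] [ 0.37980232 -0.1193221   0.02      ]
```

View pics/c5.png

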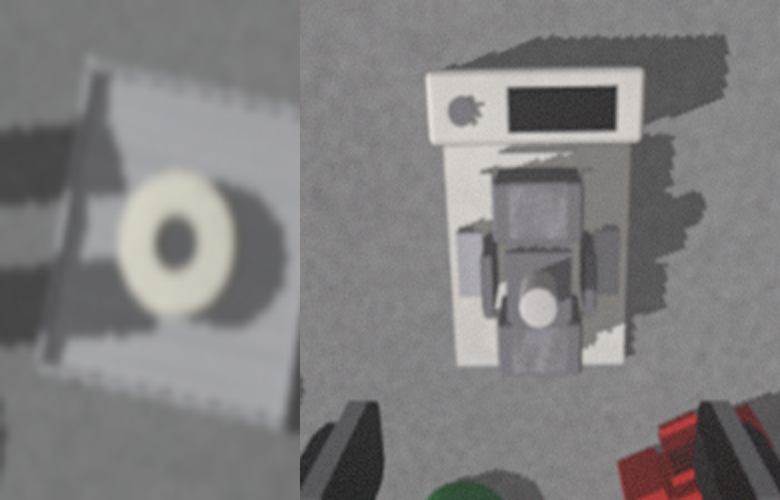

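The left half shows the roll lying flat in the tray. The right half shows the carrier seated, with spindle top at wrist pixel (319,215) and catches at (294,203) and (345,202).

Run:
```python
from h import *
np.set_printoptions(precision=4,suppress=True)
P=imaging.camera_params("wrist")
for n,u,v,z in [("spindle",319,215.1,.074),("a",294,203,.048),("b",345,202.3,.048),("mid",319.5,202.7,.048)]:
    X=at_z(P,u,v,z); print(n,X,to_tool(X))
```

```text
spindle [ 0.5119 -0.2338  0.074 ] [102.1115   0.2205   8.4363]
a [ 0.5247 -0.2126  0.048 ] [128.1264 -24.3867   6.1582]
b [ 0.5036 -0.2582  0.048 ] [128.0958  25.852    5.4149]
mid [ 0.5141 -0.2354  0.048 ] [128.1111   0.7421   5.8382]
```

arm_command:
  steps:
    - [1, 0, 0.5, 8, 0]
    - [1, 20, 0, 0, 0]
    - [1, 25, 0, 0, 0]
    - [1, 25, 0, 0, 0]
    - [1, 25, 0, 0, 0]
    - [1, 20, 0, 0, 0]
    - [1, 13, 0, 0, 0]
    - [1, 7, 0, 0, 0]
    - [1, 3, 0, 0, 0]
    - [1, 0, 0, 0, 0]

```text
time: 12.77
position: [0.5119, -0.2354, 0.0378]
orientation: [-1.971, 0.451, 1.972]
force: [-0.3, -0.3, -0.3]
width: 0.999
```

arm_command:
  steps:
    - [0.85, 0, 0, 0, 0]
    - [0.75, 0, 0, 0, 0]
    - [0.65, 0, 0, 0, 0]
    - [0.55, 0, 0, 0, 0]
    - [0.45, 0, 0, 0, 0]
    - [0.35, 0, 0, 0, 0]
    - [0.2, 0, 0, 0, 0]
    - [0.2, 0, 0, 0, 0]
    - [0.2, 0, 0, 0, 0]
    - [0.2, 0, 0, 0, 0]

```text
time: 13.6
position: [0.5129, -0.2363, 0.04]
orientation: [-1.974, 0.452, 1.969]
force: [-5.3, 1.0, 21.3]
width: 0.47
```

```bash
python3 look.py w6 && python3 -c "
import cv2
cv2.imwrite('pics/c6.png',cv2.resize(cv2.imread('pics/w6.png')[100:380,160:480],None,fx=2,fy=2))"
```

```text
13.6 [ 0.5129 -0.2363  0.04  ] 0.4704107873313396 [-5.2667  0.9732 21.3028]
[[ 0.0024 -0.4354 -0.9002]
 [-0.001  -0.9002  0.4354]
 [-1.     -0.0002 -0.0026]]
```

View pics/c6.png

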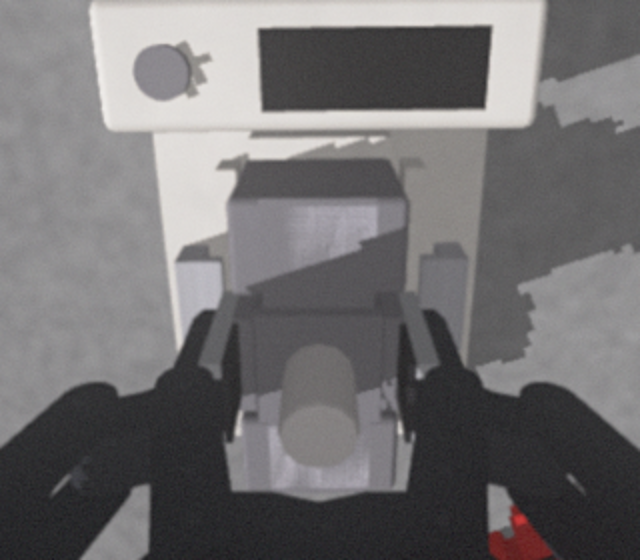

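Both catches are gripped. The opening of 0.47 corresponds to about 44 mm faces, since the 64 mm roll read 0.72, so they are fully pinched. I lift straight up.

arm_command:
  steps:
    - [0.2, -3, 0, 0, 0]
    - [0.2, -3, 0, 0, 0]
    - [0.2, -4, 0, 0, 0]
    - [0.2, -5, 0, 0, 0]
    - [0.2, -6, 0, 0, 0]
    - [0.2, -8, 0, 0, 0]
    - [0.2, -10, 0, 0, 0]
    - [0.2, -10, 0, 0, 0]
    - [0.2, -10, 0, 0, 0]
    - [0.2, 0, 0, 0, 0]

```text
time: 14.48
position: [0.5134, -0.2363, 0.0994]
orientation: [-1.975, 0.452, 1.968]
force: [0.3, -0.3, -1.2]
width: 0.463
```

arm_command:
  steps:
    - [0.2, -10, 0, 0, 0]
    - [0.2, -14, 0, 0, 0]
    - [0.2, -16, 0, 0, 0]
    - [0.2, -16, 0, 0, 0]
    - [0.2, -14, 0, 0, 0]
    - [0.2, -10, 0, 0, 0]
    - [0.2, -4, 0, 0, 0]
    - [0.2, 0, 0, 0, 0]
    - [0.2, 0, 0, 0, 0]
    - [0.2, 0, 0, 0, 0]

```text
time: 15.32
position: [0.5115, -0.2356, 0.1799]
orientation: [-1.97, 0.452, 1.973]
force: [-0.4, 0.1, -1.3]
width: 0.464
```

```bash
python3 look.py w7 && python3 -c "
from h import *
a=cv2.resize(imaging.camera('scene')[70:270,170:330],(400,500),interpolation=2)
b=cv2.resize(cv2.imread('pics/w7.png')[100:380,160:480],(400,350))
c=np.zeros((500,800,3),np.uint8);c[:,:400]=a;c[:350,400:]=b;cv2.imwrite('pics/c7.png',c)"
```

```text
15.3167 [ 0.5115 -0.2356  0.1799] 0.46444066564243597 [-0.4176  0.1275 -1.3417]
[[-0.0015 -0.4354 -0.9002]
 [ 0.0005 -0.9002  0.4354]
 [-1.      0.0002  0.0016]]
```

View pics/c7.png

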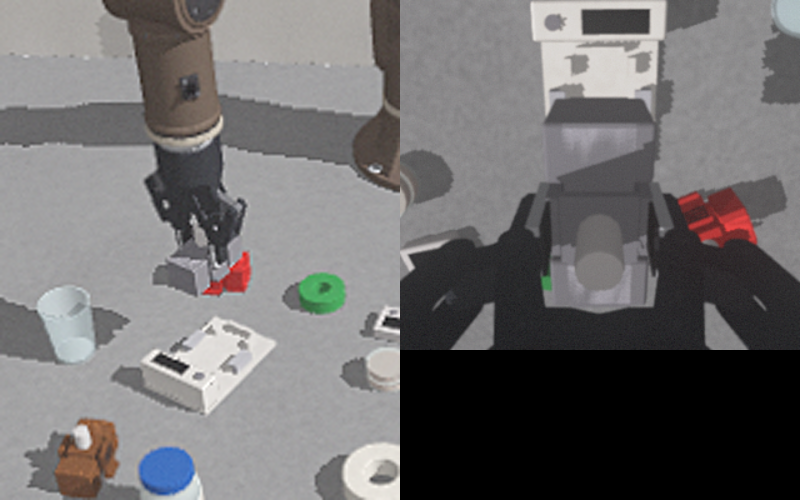

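The left half shows an empty dock and the carrier held level above it. The right half shows both catches in the jaws. The underside is at about 0.18 - 0.034 = 0.146 m. I hold for a moment and hand in.

arm_command:
  steps:
    - [0.2, 0, 0, 0, 0]
    - [0.2, 0, 0, 0, 0]
    - [0.2, 0, 0, 0, 0]
    - [0.2, 0, 0, 0, 0]
    - [0.2, 0, 0, 0, 0]
    - [0.2, 0, 0, 0, 0]
    - [0.2, 0, 0, 0, 0]
    - [0.2, 0, 0, 0, 0]
    - [0.2, 0, 0, 0, 0]
    - [0.2, 0, 0, 0, 0]

```text
time: 16.25
position: [0.5121, -0.2358, 0.1808]
orientation: [-1.972, 0.452, 1.971]
force: [-0.0, 0.6, -1.2]
width: 0.463
```

```bash
python3 -c "
from h import *
im=imaging.camera('top');P=imaging.camera_params('top')
for l in ['roll','dishes','timer','flask','beaker']: print(l,[(round(d['p'],2),np.round(d['bbox'])) for d in search_frame('top',l)][:2])
s=manip.sense();print(s['position'],s['width'],np.abs(s['dq']).max());print(manip.sign_off())"
```

```text
roll [(0.85, array([230., 232.,  28.,  28.])), (0.73, array([360., 264.,  31.,  28.]))]
dishes [(0.96, array([315., 201.,  23.,  24.]))]
timer [(0.96, array([311., 242.,  25.,  19.])), (0.28, array([232., 235.,  66.,  66.]))]
flask [(0.72, array([149., 230.,  49.,  31.]))]
beaker []
[ 0.51207611 -0.23582446  0.18083428] 0.46658230580526006 0.001700084712198158
the job is handed in; nothing more can be done
None
```

I slid the roll straight up off the spindle and laid it flat in the tray, releasing it only after floor contact (7 N). I then pinched both catches and lifted the carrier out of its dock. I handed in at about 16.5 s, still holding it by the catches.

**Last checks:**
- **Carrier:** it is upright and still, with its underside about 14.6 cm above the bench. That height is worked out from the tool height, not measured directly.
- **Catches:** the gripper opening of 0.46 to 0.47 fits fully pinched catches, going by the 0.72 it read on the 64 mm roll. The catch travel itself was not measured.
- **Roll:** it is in the tray, near the centre.
- **Other things on the bench:** the dishes, timer, flask and green ring are where they were. The last detector pass missed the beaker; I didn't look at the picture, but the beaker stood in place in the scene view taken after the lift. I did not re-measure the spare roll or the brown and red look-alikes; they appear undisturbed in that scene view.

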